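# Lock the lid of the long storage box

### The job

Lock the lid of the long storage box by flipping its four side clips fully down against the box, one after another. Leave the square box alone: do not touch it or its clips.

Things in the scene. Friction and masses are not known exactly. Their poses are not given: they have to be found in the camera images.
- long_box: White plastic storage tub, closed grey lid, 110 mm (x) by 170 mm (y) over the lid, 90 mm tall (a raised panel on the lid adds 2). Lid rim 16 mm deep, overhanging the tub 6 mm all round. Firmly in place: never slides or tips. Origin: centre of underside; z up, x away from the robot, y to its left (turned at most 0.4 rad). A hinged clip in the middle of each side.
- clip_front (a joint): White flap on the -x side (robot's side): hinge line along box y, middle at (-59, 0, 82) mm in box frame. 50 mm wide, 40 mm from hinge to free edge, 4 mm thick. Value (rad): 0 = fully down, vertical along the box side (firm stop; outer face 2 mm outside the hinge line); 1.57 = straight out, level; stop at 2.0. Starts at 1.25 to 1.85. Stiff hinge (0.04 N m), stays where left.
- clip_back (a joint): White flap on the +x side: hinge line along box y, middle at (59, 0, 82) mm in box frame. 50 mm wide, 40 mm from hinge to free edge, 4 mm thick. Value (rad): 0 = fully down, vertical along the box side (firm stop; outer face 2 mm outside the hinge line); 1.57 = straight out, level; stop at 2.0. Starts at 1.25 to 1.85. Stiff hinge (0.04 N m), stays where left.
- clip_left (a joint): White flap on the +y short end: hinge line along box x, middle at (0, 89, 82) mm in box frame. 50 mm wide, 40 mm from hinge to free edge, 4 mm thick. Value (rad): 0 = fully down, vertical along the box side (firm stop; outer face 2 mm outside the hinge line); 1.57 = straight out, level; stop at 2.0. Starts at 1.25 to 1.85. Stiff hinge (0.04 N m), stays where left.
- clip_right (a joint): White flap on the -y short end: hinge line along box x, middle at (0, -89, 82) mm in box frame. 50 mm wide, 40 mm from hinge to free edge, 4 mm thick. Value (rad): 0 = fully down, vertical along the box side (firm stop; outer face 2 mm outside the hinge line); 1.57 = straight out, level; stop at 2.0. Starts at 1.25 to 1.85. Stiff hinge (0.04 N m), stays where left.
- square_box: The square storage box, same plastics, 110 x 110 mm over the lid, 80 mm tall, with four open clips of the same kind and size (hinges 72 mm up, 4 mm outside the lid's edge). Fixed. Origin: centre of the underside. Not to be touched.
Things that resemble listed ones, but are neither listed nor needed, are in the scene too. What is shaped like the long_box but pink is not meant.

How it is judged (in metres and radians):
At the end, for the whole second after the job is handed in: All four clips of the long box are down: each within 0.2 rad (about 11 degrees) of hanging fully down against the box side (value of joint each of clip_front, clip_back, clip_left, clip_right below 0.2 rad); the robot touches nothing.
It fails at once if the square box or one of its clips is touched (more than 1 N) (contact force between square_box and the fingers above 1 N or contact force between square_box and the arm above 1 N).
It also fails if it takes over 48 s, if anything falls off the work surface, if the arm or the gripper's body presses on something with over 40 N, if the wrist force passes 120 N, or if a joint passes its speed limit or range.

### The arm

A 6-joint arm with a two-finger parallel gripper is mounted at the origin on the work surface. World frame = base frame: x ahead of the robot, y to its left, z up, the work surface at z = 0. Lengths are in mm, angles in degrees, forces in N, time in s.
With the tool pointing down it reaches from about 300 to 850 mm from the base axis. Payload 4.2 kg.
Tool frame: the origin (TCP) lies on the centre line of the jaws, within the pads' length; the fingertips stand 14 mm ahead of it and the grasp point (between the pads) lies 5 mm behind it; x points along the fingers, y is the direction in which the jaws open and shut, and the axes are right-handed (so a half turn about x gives the same grasp; the last joint's range is limited). The gripper opens to 91 mm and grips with 3 to 60 N. Pads are 32 mm wide; open, the fingers measure 118 mm over their backs; the gripper's body (76 mm by 178 mm) begins 60 mm behind the grasp point.
Start: joints at [-68.984, 18.312, 89.639, -0, 72.044, -1.146], TCP at [216.909, -532.534, 227.976] pointing down, gripper open.
Joint ranges: [-177.97, 177.97], [-48.28, 115.42], [12.27, 149.76], [-77.06, 257.06], [2.81, 150.46], [-146.56, 146.56]. Speed limits (degrees/s): [147.25, 147.25, 180, 180, 180, 180].

### API

Orientations are given as [roll, pitch, yaw] about the fixed x, y, z axes, in that order (R = Rz(yaw) Ry(pitch) Rx(roll)).
In Python, from workcell import readout, optics, env gives the robot as it stands.
- The arm moves only by the shell command python3 -m creep 'ROWS' [OPENING] [FORCE]. ROWS is JSON, a list of rows, each an object with "translation": the shift along the world's x, y, z in cm, a list of three; "delta_rot": the turn, a rotation vector about the world's x, y, z in rad, a list of three. In form: [{"translation": [dx, dy, dz], "delta_rot": [rx, ry, rz]}, ...]. A call has 1 to 5 rows; each row shifts and turns the commanded pose from where the row before left it; what a row does not reach is not made up. A row lasts 1/12 s, in which the tool goes at most 41.7 mm and 7.16 degrees, less where a joint would pass 70% of its speed; a pose out of reach is approached as far as the arm can. A call with a gripper value outside its range is refused whole. OPENING is the gripper's target within -1 to 1 (fully open at 1, half-way at 0, shut at -1), set as the call begins (- or left out, the last holds). The fingers move at their own pace and stop on an object; FORCE is the grip in N (left out, the last holds). Time passes only in rows, so rows that do not move let the fingers close. It gives the time, the measured TCP pose, the force and the opening at its end, in the units of the state.
- readout.state(): the state, without advancing time (a new reading comes with each control period).
- optics.grab_frame(name): name is "scene" or "top" or "wrist"; returns (picture, depth): 420x560x3 uint8, red, green, blue; 420x560 float32, mm along the optical axis (not along the pixel's ray), 0 where there is no reading.
- optics.camera_params(name): a dict with "mtx" (3x3 intrinsics, pixels), "k1" (the pictures are not rectified: a ray, as slopes to the right and down, at radius r is drawn at 1 + k1 r^2 times it, then the intrinsics apply), "R" (3x3) and "t" (3): a world point X has camera coordinates R X + t. Camera axes: x right, y down, z forward; pixel columns grow to the right and rows downward; lengths in mm; the calibration is good to about 2 mm. A picture is of the moment at which its call begins: read the wrist's pose just before it. camera_params takes no time and is no camera call; for the wrist camera it gives the pose at the moment of the call.
- env.job_done(): hands the job in, once; it reports no verdict.
The state is a dict: "time_s": time; "qpos": joint angles; "qvel": joint speeds; "effort": joint torques, N m; "ee_pos": TCP position; "ee_rot": TCP orientation; "force": force on the tool from outside, world axes, zero at the start; "torque": the same for the moment, N m; "gripper_width": finger opening in mm.
Only numpy, scipy, OpenCV 4.12 (cv2) and the standard library are available. Lean on these libraries where they do the work, as an engineer would, in place of code of your own. Each camera call takes 0.05 s, during which the arm holds its last target.

## Working session

There is one attempt and no reset: what is moved stays moved. The work goes in short steps, Python scripts to look and compute and a shell command to move; the robot and the scene stay as the last step left them, time stands still between calls to the robot, and variables do not carry over. Pictures are saved under pics/ and viewed, and the job is handed in when it is done.

```bash
ls; mkdir -p pics; python3 - <<'E'
from workcell import readout, optics
import cv2, numpy as np
print(readout.state())
for n in ("scene","top"):
    p,d=optics.grab_frame(n); cv2.imwrite(f"pics/{n}0.png",p[:,:,::-1]); np.save(f"pics/{n}0_d.npy",d); np.save(f"pics/{n}0.npy",p)
    print(n,optics.camera_params(n))
E
```

```text
pics
{'time_s': 0.0, 'qpos': array([-6.89828037e+01,  1.83490511e+01,  8.97092839e+01, -1.11108920e-03,
        7.20435572e+01, -1.14853443e+00]), 'qvel': array([-0.06763417, -0.06851291,  0.0875355 ,  0.02013327,  0.05459316,
        0.04914887]), 'effort': array([-2.11663396e-04, -4.12470746e+01, -2.31974280e+01,  7.25092529e-02,
        4.56868624e-02, -1.45100280e-04]), 'ee_pos': array([ 216.72870615, -532.04318006,  227.12673174]), 'ee_rot': array([-90.55454633,  89.89810234, 111.61152786]), 'force': array([-0.59704535,  0.36036834,  0.14403791]), 'torque': array([ 0.02112803,  0.00936353, -0.00582899]), 'gripper_width': 91.17792065721514}
scene {'mtx': array([[498.86834696,   0.        , 280.09951856],
       [  0.        , 498.86834696, 205.43710819],
       [  0.        ,   0.        ,   1.        ]]), 'k1': -0.17265545436233912, 'R': array([[ 0.6953934 ,  0.71852087,  0.01248128],
       [ 0.53556456, -0.50658898, -0.67567612],
       [-0.47916451,  0.47654524, -0.73709294]]), 't': array([-344.86696753, -204.02627145, 1427.67400205])}
top {'mtx': array([[479.19648115,   0.        , 281.77177063],
       [  0.        , 479.19648115, 214.20591559],
       [  0.        ,   0.        ,   1.        ]]), 'k1': -0.07695618823931172, 'R': array([[-0.00380733, -0.99996742,  0.00711713],
       [-0.98385346,  0.00247226, -0.17895882],
       [ 0.17893539, -0.00768357, -0.98383082]]), 't': array([-17.68527842, 457.94529554, 821.63079077])}
```

View pics/scene0.png

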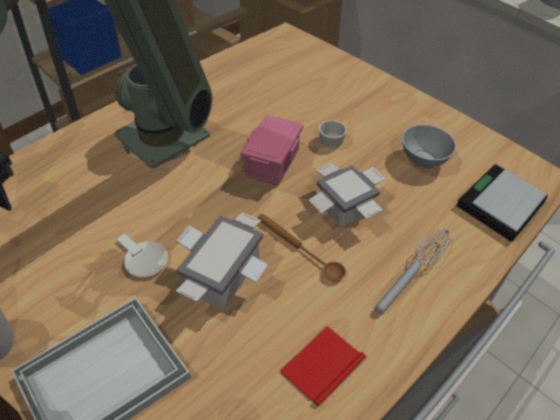

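View pics/top0.png

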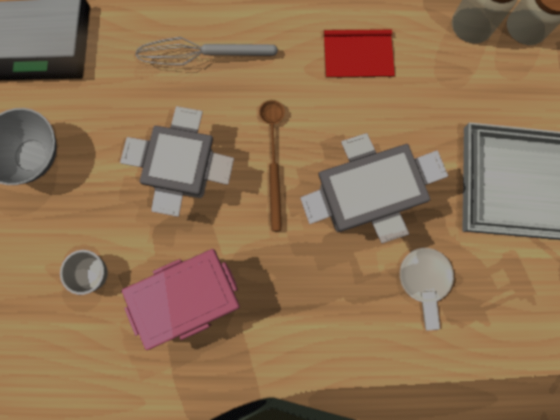

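The top view shows these candidates:
- **(373,187):** grey-lidded long box, the target.
- **(177,160):** square box, leave alone.
- **(180,298):** pink long box, a decoy.

I choose (373,187) and will measure it with a close crop.

```bash
cat > h.py <<'E'
import numpy as np, cv2
def world(d,P):
    h,w=d.shape; v,u=np.mgrid[:h,:w].astype(np.float32)
    uv=np.stack([u,v],-1).reshape(-1,1,2)
    n=cv2.undistortPoints(uv,P['mtx'],np.array([P['k1'],0,0,0])).reshape(h,w,2)
    C=np.dstack([n[...,0]*d,n[...,1]*d,d])
    return (C-P['t'])@P['R']
E
python3 - <<'E'
import numpy as np, cv2
from h import world
from workcell import optics
p=np.load('pics/top0.npy');d=np.load('pics/top0_d.npy');P=optics.camera_params('top')
W=world(d,P); z=W[...,2]; 
c=p[120:260,290:460]; cv2.imwrite('pics/crop0.png',cv2.resize(c[:,:,::-1],None,fx=4,fy=4,interpolation=cv2.INTER_CUBIC))
for name,(r0,r1,c0,c1) in dict(long=(120,260,290,460),sq=(95,225,110,245)).items():
    sub=np.zeros(z.shape,bool); sub[r0:r1,c0:c1]=1
    g=p.astype(int).mean(2)
    m=(sub&(g<100)&(z>70 if name=='long' else z>62)&(d>0)).astype(np.uint8)
    cs,_=cv2.findContours(m,cv2.RETR_EXTERNAL,cv2.CHAIN_APPROX_NONE); k=max(cs,key=cv2.contourArea)
    f=np.zeros_like(m); cv2.drawContours(f,[k],-1,1,-1)
    f=cv2.morphologyEx(f,cv2.MORPH_OPEN,np.ones((9,9)))
    X=W[(f>0)&(d>0)]
    print(name,'z pct',np.percentile(X[:,2],[2,10,50,90,98]))
    zt=90 if name=='long' else 80
    X=X[abs(X[:,2]-zt)<7]
    r=cv2.minAreaRect(X[:,:2].astype(np.float32)); print(r)
    # bright pixels off the lid, raised: the clips
    cl=(sub&(f==0)&(g>120)&(z>50)&(d>0)).astype(np.uint8)
    n,L,S,_=cv2.connectedComponentsWithStats(cl)
    for i in range(1,n):
        if S[i,4]>80:
            Y=W[L==i]; print(S[i],Y.mean(0).round(1),np.percentile(Y[:,2],[5,95]).round(1), np.ptp(Y[:,:2],axis=0).round())
    bp=(sub&(f>0)&(g>140)&(abs(z-zt-2)<9)); print('panel',W[bp].mean(0),cv2.minAreaRect(W[bp][:,:2].astype(np.float32)))
E
```

```text
long z pct [83.21847357 87.26785634 90.08060787 92.18251824 93.27924338]
((499.7352600097656, -178.2621307373047), (119.03530883789062, 179.8932342529297), 18.030288696289062)
[341 133  33  25 518] [ 575.1 -153.5   79.1] [75.3 83.2] [48. 55.]
[418 150  30  33 622] [ 534.  -282.9   88.3] [83.5 93.2] [56. 47.]
[300 190  29  34 612] [464.5 -75.1  77. ] [71.4 83.1] [57. 47.]
[374 215  34  28 579] [ 424.6 -203.2   88.8] [83.8 94.5] [47. 54.]
panel [ 499.09339597 -178.45510765   90.83141663] ((500.062255859375, -178.8408203125), (78.83698272705078, 138.52490234375), 18.187179565429688)
sq z pct [72.99178831 76.47501548 80.11418909 82.32892031 83.54823663]
((550.9766235351562, 167.80029296875), (120.53851318359375, 120.05321502685547), 81.51068115234375)
[172 107  31  22 532] [630.3 152.   73.4] [71.2 75.8] [41. 54.]
[120 137  26  30 548] [567.  246.7  73.8] [71.2 76.4] [54. 45.]
[208 154  25  30 550] [535.9  90.1  68.5] [64. 73.] [53. 41.]
[151 191  31  25 598] [472.9 183.3  69.3] [65.2 73.5] [43. 54.]
panel [551.38074713 168.6061443   81.09304466] ((551.7233276367188, 168.69471740722656), (78.66443634033203, 78.65477752685547), 78.8834457397461)
```

View pics/crop0.png

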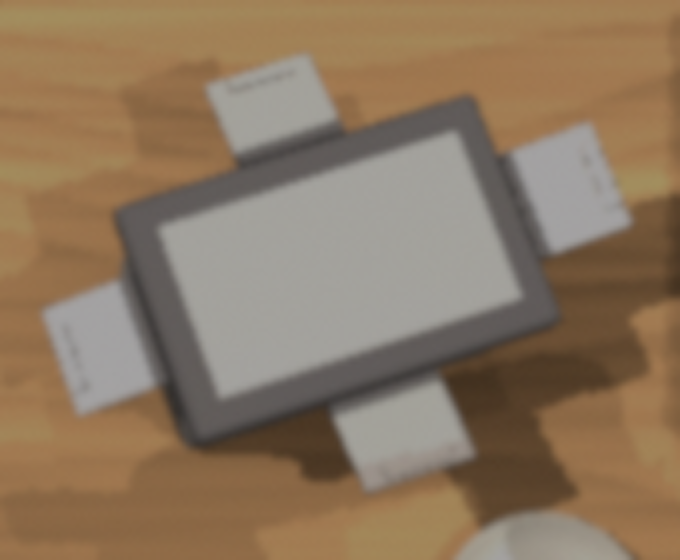

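The crop confirms a grey lid with a light panel and four white clips. Crop pixels: back (275,105), right (565,190), front (405,430), left (105,345). The box is centred at about (500,-178.5) with a yaw of about 18.2°. Next I work out the tool targets.

```bash
cat > t.py <<'E'
import numpy as np
from scipy.spatial.transform import Rotation as Ro
from workcell import readout
s=readout.state(); R=Ro.from_euler('xyz',s['ee_rot'],degrees=True).as_matrix()
np.set_printoptions(precision=2,suppress=True)
c=np.array([499.8,-178.5]); a=np.radians(18.2); B=np.array([[np.cos(a),-np.sin(a)],[np.sin(a),np.cos(a)]])
p=s['ee_pos']; print('t',s['time_s'],'tcp',p,'box',B.T@(p[:2]-c),'F',s['force'],'q',s['qpos'],'w',s['gripper_width'])
yt=np.degrees(np.arctan2(R[1,1],R[0,1])); print('tool x',R[:,0],'tool y dir deg',yt)
for n,v in dict(back=(59,0),front=(-59,0),left=(0,89),right=(0,-89)).items():
    v=np.array(v,float);u=v/np.linalg.norm(v)
    for off in (28,18): print(n,off,'world',c+B@(v+u*off),'d cm',(c+B@(v+u*off)-p[:2])/10)
print('unit bx',B[:,0],'by',B[:,1])
E
python3 t.py
```

```text
t 0.1 tcp [ 216.77 -532.1   227.19] box [-379.32 -247.51] F [-0.2   0.6   0.19] q [-68.98  18.35  89.7    0.    72.05  -1.15] w 91.21946315665667
tool x [-0.  0. -1.] tool y dir deg -67.83593771871175
back 28 world [ 582.45 -151.33] d cm [36.57 38.08]
back 18 world [ 572.95 -154.45] d cm [35.62 37.77]
front 28 world [ 417.15 -205.67] d cm [20.04 32.64]
front 18 world [ 426.65 -202.55] d cm [20.99 32.96]
left 28 world [463.26 -67.35] d cm [24.65 46.47]
left 18 world [466.38 -76.85] d cm [24.96 45.52]
right 28 world [ 536.34 -289.65] d cm [31.96 24.25]
right 18 world [ 533.22 -280.15] d cm [31.65 25.2 ]
unit bx [0.95 0.31] by [-0.31  0.95]
```

```bash
python3 -m creep '[{"translation":[3.2,2.4,0],"delta_rot":[0,0,-0.07]},{"translation":[3.2,2.4,0],"delta_rot":[0,0,0]},{"translation":[3.2,2.4,0],"delta_rot":[0,0,0]},{"translation":[3.2,2.4,0],"delta_rot":[0,0,0]},{"translation":[3.2,2.4,0],"delta_rot":[0,0,0]}]' -1 20
python3 -m creep '[{"translation":[3.2,2.4,0],"delta_rot":[0,0,0]},{"translation":[3.2,2.4,0],"delta_rot":[0,0,0]},{"translation":[3.2,2.4,0],"delta_rot":[0,0,0]},{"translation":[3.2,2.4,0],"delta_rot":[0,0,0]},{"translation":[3.1,2.8,0],"delta_rot":[0,0,0]}]'
python3 -m creep '[{"translation":[0,0,-3],"delta_rot":[0,0,0]},{"translation":[0,0,-3],"delta_rot":[0,0,0]},{"translation":[0,0,-2.5],"delta_rot":[0,0,0]},{"translation":[0,0,0],"delta_rot":[0,0,0]},{"translation":[0,0,0],"delta_rot":[0,0,0]}]'
python3 t.py; python3 - <<'E'
from workcell import optics
import cv2
p,d=optics.grab_frame("scene"); cv2.imwrite("pics/s1.png",cv2.resize(p[150:350,120:350,::-1],None,fx=3,fy=3))
E
```

```text
time_s: 0.52
ee_pos: [377.9, -411.1, 227.6]
ee_rot: [-62.7, 90.0, 135.4]
force: [0.6, -0.7, -0.3]
gripper_width: 60.8
time_s: 0.93
ee_pos: [537.2, -287.4, 227.5]
ee_rot: [2.9, 90.0, -159.0]
force: [0.2, -1.2, 0.6]
gripper_width: 27.6
time_s: 1.35
ee_pos: [535.1, -288.1, 141.8]
ee_rot: [-47.2, 89.8, 151.0]
force: [0.0, -0.8, 0.4]
gripper_width: 0.7
t 1.35 tcp [ 535.13 -288.11  141.77] box [  -0.67 -115.16] F [ 0.01 -0.8   0.44] q [-29.38  24.95  92.31  -0.    62.94  42.46] w 0.6665477947347156
tool x [-0.  0. -1.] tool y dir deg -71.84458071641144
back 28 world [ 582.45 -151.33] d cm [ 4.73 13.68]
back 18 world [ 572.95 -154.45] d cm [ 3.78 13.37]
front 28 world [ 417.15 -205.67] d cm [-11.8    8.24]
front 18 world [ 426.65 -202.55] d cm [-10.85   8.56]
left 28 world [463.26 -67.35] d cm [-7.19 22.08]
left 18 world [466.38 -76.85] d cm [-6.87 21.13]
right 28 world [ 536.34 -289.65] d cm [ 0.12 -0.15]
right 18 world [ 533.22 -280.15] d cm [-0.19  0.8 ]
unit bx [0.95 0.31] by [-0.31  0.95]
```

View pics/s1.png

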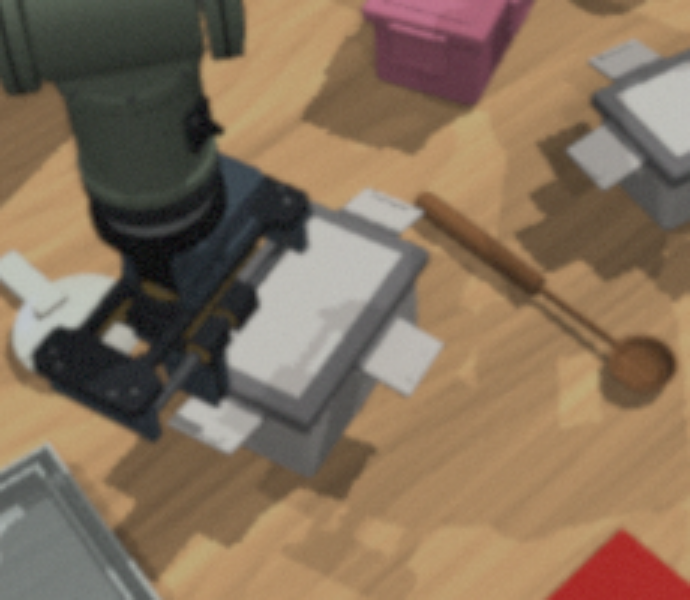

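The crop shows the closed fingers hovering above the right clip (215,425). I press it down at about 13 mm from the hinge.

```bash
python3 -m creep '[{"translation":[0,0,-2],"delta_rot":[0,0,0]},{"translation":[0,0,-1],"delta_rot":[0,0,0]},{"translation":[0,0,-1],"delta_rot":[0,0,0]},{"translation":[0,0,-0.5],"delta_rot":[0,0,0]},{"translation":[0,0,0],"delta_rot":[0,0,0]}]'
python3 -m creep '[{"translation":[0,0,-0.7],"delta_rot":[0,0,0]},{"translation":[0,0,-0.7],"delta_rot":[0,0,0]},{"translation":[0,0,-0.7],"delta_rot":[0,0,0]},{"translation":[0,0,-0.7],"delta_rot":[0,0,0]},{"translation":[0,0,0],"delta_rot":[0,0,0]}]'
python3 t.py | head -2
```

```text
time_s: 1.82
ee_pos: [535.7, -288.7, 97.6]
ee_rot: [-32.4, 90.0, 165.8]
force: [-0.3, -0.9, -0.3]
gripper_width: 0.4
time_s: 2.23
ee_pos: [535.1, -288.3, 68.2]
ee_rot: [-42.9, 89.9, 155.3]
force: [-0.1, 0.0, 0.0]
gripper_width: 0.2
t 2.2333 tcp [ 535.12 -288.26   68.21] box [  -0.73 -115.3 ] F [-0.11  0.04  0.04] q [-29.39  29.08  97.29  -0.01  53.76  42.46] w 0.21338752322738855
tool x [-0.  0. -1.] tool y dir deg -71.8431834176933
```

```bash
python3 -m creep '[{"translation":[-0.12,0.38,0],"delta_rot":[0,0,0]},{"translation":[-0.12,0.38,0],"delta_rot":[0,0,0]},{"translation":[0,0,0],"delta_rot":[0,0,0]}]'
python3 -m creep '[{"translation":[-0.06,0.19,0],"delta_rot":[0,0,0]},{"translation":[0,0,0],"delta_rot":[0,0,0]}]'
python3 t.py | head -1
python3 -m creep '[{"translation":[-0.06,0.19,0],"delta_rot":[0,0,0]},{"translation":[0,0,0],"delta_rot":[0,0,0]}]'
python3 t.py | head -1
```

```text
time_s: 2.48
ee_pos: [533.2, -280.4, 70.1]
ee_rot: [-30.7, 90.0, 167.5]
force: [0.2, 0.1, 0.4]
gripper_width: 0.7
time_s: 2.65
ee_pos: [532.9, -278.9, 70.2]
ee_rot: [120.2, 90.0, -41.6]
force: [-0.2, -0.6, -0.6]
gripper_width: 0.4
t 2.65 tcp [ 532.9 -278.9   70.2] box [   0.08 -105.71] F [-0.17 -0.59 -0.59] q [-28.72  28.41  98.22  -0.01  53.35  43.12] w 0.3621426403267657
time_s: 2.82
ee_pos: [532.3, -277.0, 70.1]
ee_rot: [136.6, 90.0, -25.2]
force: [0.7, -1.5, -0.8]
gripper_width: 0.2
t 2.8167 tcp [ 532.3  -277.04   70.13] box [   0.1  -103.76] F [ 0.68 -1.46 -0.84] q [-28.59  28.31  98.41   0.    53.25  43.25] w 0.24171165976356748
```

```bash
for i in 1; do :; done
python3 -m creep '[{"translation":[-0.06,0.19,0],"delta_rot":[0,0,0]},{"translation":[0,0,0],"delta_rot":[0,0,0]}]'|grep -E "pos|force"
python3 -m creep '[{"translation":[-0.06,0.19,0],"delta_rot":[0,0,0]},{"translation":[0,0,0],"delta_rot":[0,0,0]}]'|grep -E "pos|force"
python3 t.py | head -1; python3 - <<'E'
from workcell import optics
import cv2
p,d=optics.grab_frame("scene"); cv2.imwrite("pics/s2.png",cv2.resize(p[180:330,140:300,::-1],None,fx=4,fy=4))
E
```

```text
ee_pos: [532.3, -276.8, 70.2]
force: [1.8, -5.8, -2.1]
ee_pos: [532.3, -276.7, 70.3]
force: [1.0, -12.2, -5.0]
t 3.15 tcp [ 532.29 -276.75   70.27] box [   0.17 -103.48] F [  0.97 -12.19  -5.05] q [-28.43  28.15  98.7   -0.32  52.79  43.51] w 0.41270382115486215
```

View pics/s2.png

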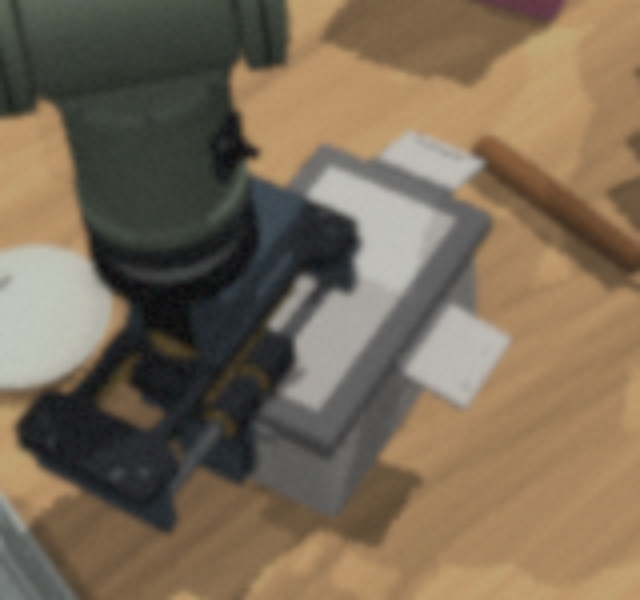

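The force rose steeply against a firm stop at the expected place, and the flap is no longer visible sticking out at (215,425). Next I back off, lift and go round to the back clip.

```bash
python3 -m creep '[{"translation":[0.3,-0.9,0],"delta_rot":[0,0,0]},{"translation":[0.4,-1.2,0],"delta_rot":[0,0,0]},{"translation":[0,0,3.5],"delta_rot":[0,0,0]},{"translation":[0,0,3.5],"delta_rot":[0,0,0]},{"translation":[0,0,0],"delta_rot":[0,0,0]}]'
python3 t.py
```

```text
time_s: 3.62
ee_pos: [541.7, -296.7, 146.7]
ee_rot: [136.1, 89.3, -25.8]
force: [2.0, -0.4, 0.7]
gripper_width: 0.6
t 3.6167 tcp [ 541.65 -296.67  146.65] box [   2.85 -125.33] F [ 1.99 -0.37  0.73] q [-29.8   25.12  91.25   0.05  62.95  42.06] w 0.6312835239437318
tool x [ 0.01 -0.01 -1.  ] tool y dir deg -71.89246432479466
back 28 world [ 582.45 -151.33] d cm [ 4.08 14.53]
back 18 world [ 572.95 -154.45] d cm [ 3.13 14.22]
front 28 world [ 417.15 -205.67] d cm [-12.45   9.1 ]
front 18 world [ 426.65 -202.55] d cm [-11.5    9.41]
left 28 world [463.26 -67.35] d cm [-7.84 22.93]
left 18 world [466.38 -76.85] d cm [-7.53 21.98]
right 28 world [ 536.34 -289.65] d cm [-0.53  0.7 ]
right 18 world [ 533.22 -280.15] d cm [-0.84  1.65]
unit bx [0.95 0.31] by [-0.31  0.95]
```

```bash
python3 -m creep '[{"translation":[1.0,3.6,0],"delta_rot":[0,0,0]},{"translation":[1.0,3.6,0],"delta_rot":[0,0,0]},{"translation":[1.0,3.6,0],"delta_rot":[0,0,0]},{"translation":[1.0,3.6,0],"delta_rot":[0,0,0]},{"translation":[0,0,0],"delta_rot":[0,0,0]}]'
python3 t.py|head -4
```

```text
time_s: 4.03
ee_pos: [579.3, -144.7, 140.0]
ee_rot: [-111.9, 89.8, 86.5]
force: [-0.4, -0.5, -0.2]
gripper_width: 0.8
t 4.0333 tcp [ 579.35 -144.67  139.98] box [86.14  7.29] F [-0.36 -0.46 -0.24] q [-15.24  24.08  94.07   0.24  61.89  56.24] w 0.7840431886694842
tool x [ 0.  0. -1.] tool y dir deg -71.59462307369148
back 28 world [ 582.45 -151.33] d cm [ 0.31 -0.67]
back 18 world [ 572.95 -154.45] d cm [-0.64 -0.98]
```

```bash
python3 -m creep '[{"translation":[0.2,-0.65,-1.5],"delta_rot":[0,0,0]},{"translation":[0,0,-1.5],"delta_rot":[0,0,0]},{"translation":[0,0,-1],"delta_rot":[0,0,0]},{"translation":[0,0,-0.5],"delta_rot":[0,0,0]},{"translation":[0,0,-0.7],"delta_rot":[0,0,0]}]'
python3 -m creep '[{"translation":[0,0,-0.7],"delta_rot":[0,0,0]},{"translation":[0,0,-0.7],"delta_rot":[0,0,0]},{"translation":[0,0,-0.6],"delta_rot":[0,0,0]},{"translation":[0,0,0],"delta_rot":[0,0,0]}]'
python3 t.py|head -2
python3 -m creep '[{"translation":[-0.3,-0.1,0],"delta_rot":[0,0,0]},{"translation":[-0.3,-0.1,0],"delta_rot":[0,0,0]},{"translation":[0,0,0],"delta_rot":[0,0,0]}]'
python3 t.py|head -2
```

```text
time_s: 4.45
ee_pos: [581.2, -157.3, 88.9]
ee_rot: [161.6, 89.8, -0.3]
force: [2.5, 0.4, 4.4]
gripper_width: 0.4
time_s: 4.78
ee_pos: [579.2, -156.9, 66.4]
ee_rot: [-31.2, 89.9, 166.9]
force: [1.1, -0.5, -1.8]
gripper_width: 0.3
t 4.7833 tcp [ 579.19 -156.87   66.45] box [82.17 -4.24] F [ 1.12 -0.51 -1.83] q [-16.25  28.61  98.5   -0.01  53.03  55.61] w 0.28461779535023146
tool x [-0.  0. -1.] tool y dir deg -71.85522582339894
time_s: 5.03
ee_pos: [576.2, -158.2, 68.0]
ee_rot: [175.1, 89.7, 13.2]
force: [7.7, 3.5, -4.8]
gripper_width: 0.6
t 5.0333 tcp [ 576.2  -158.19   67.97] box [78.92 -4.57] F [ 7.71  3.5  -4.79] q [-16.55  28.14  99.12   0.21  52.45  55.26] w 0.5744790837985857
tool x [ 0.01  0.   -1.  ] tool y dir deg -71.93206295050376
```

```bash
python3 -m creep '[{"translation":[-0.2,-0.06,0],"delta_rot":[0,0,0]},{"translation":[0,0,0],"delta_rot":[0,0,0]}]'|grep -E "force"
python3 t.py|head -1
python3 -m creep '[{"translation":[-0.2,-0.06,0],"delta_rot":[0,0,0]},{"translation":[0,0,0],"delta_rot":[0,0,0]}]'|grep -E "force"
python3 t.py|head -2
```

```text
force: [11.6, 5.5, -8.1]
t 5.2 tcp [ 576.16 -158.27   68.15] box [78.86 -4.63] F [11.57  5.51 -8.12] q [-16.61  28.03  99.29   0.34  52.16  55.15] w 0.37236713262904647
force: [16.9, 7.8, -10.8]
t 5.3667 tcp [ 576.13 -158.31   68.3 ] box [78.81 -4.66] F [ 16.91   7.84 -10.82] q [-16.67  27.93  99.46   0.47  51.88  55.04] w 0.4651110305452208
tool x [ 0.01  0.   -1.  ] tool y dir deg -72.00052461489055
```

```bash
python3 -m creep '[{"translation":[1.0,0.33,0],"delta_rot":[0,0,0]},{"translation":[1.0,0.33,0],"delta_rot":[0,0,0]},{"translation":[0,0,3.5],"delta_rot":[0,0,0]},{"translation":[0,0,3.5],"delta_rot":[0,0,0]},{"translation":[0,0,0],"delta_rot":[0,0,0]}]'
python3 t.py
```

```text
time_s: 5.78
ee_pos: [593.7, -154.6, 144.7]
ee_rot: [142.9, 89.3, -18.9]
force: [1.2, -0.2, 0.2]
gripper_width: 0.3
t 5.7833 tcp [ 593.68 -154.63  144.74] box [96.64 -6.64] F [ 1.23 -0.23  0.17] q [-15.65  24.88  91.96  -0.04  62.5   56.2 ] w 0.3183558137081879
tool x [ 0.01 -0.   -1.  ] tool y dir deg -71.83601876157097
back 28 world [ 582.45 -151.33] d cm [-1.12  0.33]
back 18 world [ 572.95 -154.45] d cm [-2.07  0.02]
front 28 world [ 417.15 -205.67] d cm [-17.65  -5.1 ]
front 18 world [ 426.65 -202.55] d cm [-16.7   -4.79]
left 28 world [463.26 -67.35] d cm [-13.04   8.73]
left 18 world [466.38 -76.85] d cm [-12.73   7.78]
right 28 world [ 536.34 -289.65] d cm [ -5.73 -13.5 ]
right 18 world [ 533.22 -280.15] d cm [ -6.05 -12.55]
unit bx [0.95 0.31] by [-0.31  0.95]
```

Left hover target: offset 25 → about (-13.0, 8.4) cm.

```bash
python3 -m creep '[{"translation":[-3.25,2.1,0],"delta_rot":[0,0,0]},{"translation":[-3.25,2.1,0],"delta_rot":[0,0,0]},{"translation":[-3.25,2.1,0],"delta_rot":[0,0,0]},{"translation":[-3.2,2.1,0],"delta_rot":[0,0,0]},{"translation":[0,0,0],"delta_rot":[0,0,0]}]'
python3 t.py|head -2; python3 - <<'E'
from workcell import optics
import cv2
p,d=optics.grab_frame("scene"); cv2.imwrite("pics/s3.png",cv2.resize(p[180:330,140:300,::-1],None,fx=4,fy=4))
E
```

```text
time_s: 6.2
ee_pos: [452.2, -66.6, 137.0]
ee_rot: [-29.7, 89.4, 168.6]
force: [-0.6, -0.4, -0.3]
gripper_width: 0.4
t 6.2 tcp [452.2  -66.58 137.02] box [-10.27 121.19] F [-0.62 -0.38 -0.27] q [ -9.83  12.89 111.88   0.02  55.82  61.91] w 0.35983754558086223
tool x [-0.01  0.   -1.  ] tool y dir deg -71.7541481952296
```

View pics/s3.png

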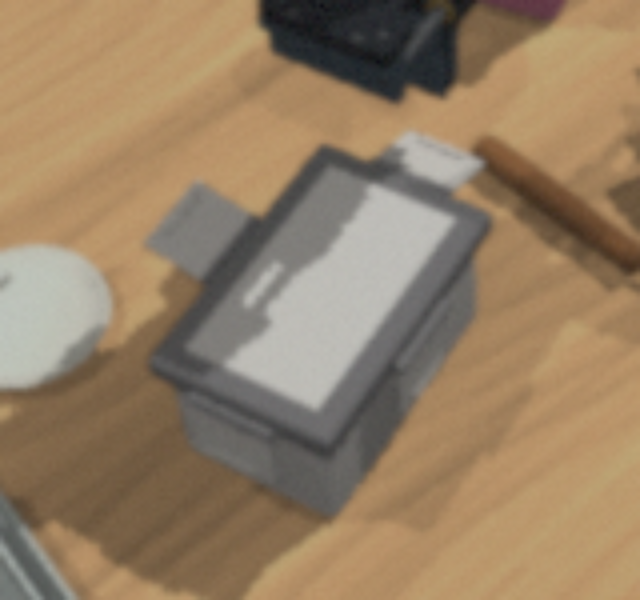

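The picture shows right (235,415) and back (430,335) flat against the tub. Left (435,160) and front (205,230) are still open.

```bash
python3 -m creep '[{"translation":[0,0,0],"delta_rot":[0,0,0]},{"translation":[0,0,0],"delta_rot":[0,0,0]}]' >/dev/null
python3 t.py|head -1
```

```text
t 6.4167 tcp [461.82 -70.05 138.51] box [ -2.21 114.89] F [0.51 0.27 0.02] q [-10.02  13.31 111.03  -0.03  55.55  61.85] w 0.4613798837343499
```

```bash
python3 -m creep '[{"translation":[0,0,-1.5],"delta_rot":[0,0,0]},{"translation":[0,0,-1.5],"delta_rot":[0,0,0]},{"translation":[0,0,-1],"delta_rot":[0,0,0]},{"translation":[0,0,-0.5],"delta_rot":[0,0,0]},{"translation":[0,0,-0.6],"delta_rot":[0,0,0]}]'
python3 -m creep '[{"translation":[0,0,-0.7],"delta_rot":[0,0,0]},{"translation":[0,0,-0.7],"delta_rot":[0,0,0]},{"translation":[0,0,-0.5],"delta_rot":[0,0,0]},{"translation":[0,0,0],"delta_rot":[0,0,0]}]'
python3 t.py|head -2
python3 -m creep '[{"translation":[0.1,-0.33,0],"delta_rot":[0,0,0]},{"translation":[0.1,-0.33,0],"delta_rot":[0,0,0]},{"translation":[0,0,0],"delta_rot":[0,0,0]}]'
python3 t.py|head -2
```

```text
time_s: 6.83
ee_pos: [461.7, -70.2, 86.7]
ee_rot: [112.9, 90.0, -49.0]
force: [-0.3, -0.2, 1.9]
gripper_width: 0.3
time_s: 7.17
ee_pos: [459.9, -69.4, 67.0]
ee_rot: [-25.6, 89.9, 172.6]
force: [1.5, -0.5, -0.7]
gripper_width: 0.5
t 7.1667 tcp [459.93 -69.4   66.96] box [ -3.8  116.09] F [ 1.52 -0.54 -0.75] q [ -9.99  18.58 116.42  -0.01  45.12  61.86] w 0.49528118732248944
tool x [-0.  0. -1.] tool y dir deg -71.84920101942132
time_s: 7.42
ee_pos: [462.7, -76.5, 68.1]
ee_rot: [125.1, 90.0, -36.8]
force: [-0.3, -0.0, -0.9]
gripper_width: 0.4
t 7.4167 tcp [462.69 -76.52  68.13] box [ -3.4  108.47] F [-0.28 -0.04 -0.93] q [-10.79  18.71 115.95  -0.01  45.33  61.09] w 0.38678322903385387
tool x [ 0. -0. -1.] tool y dir deg -71.87155228886868
```

```bash
python3 -m creep '[{"translation":[0.1,-0.3,0],"delta_rot":[0,0,0]},{"translation":[0.06,-0.19,0],"delta_rot":[0,0,0]},{"translation":[0,0,0],"delta_rot":[0,0,0]}]'|grep -E "force"
python3 t.py|head -1
python3 -m creep '[{"translation":[0.06,-0.19,0],"delta_rot":[0,0,0]},{"translation":[0,0,0],"delta_rot":[0,0,0]}]'|grep -E "force"
python3 -m creep '[{"translation":[0.06,-0.19,0],"delta_rot":[0,0,0]},{"translation":[0,0,0],"delta_rot":[0,0,0]}]'|grep -E "force"
python3 t.py|head -2
```

```text
force: [-0.7, 1.3, 0.6]
t 7.6667 tcp [464.23 -81.37  68.06] box [ -3.46 103.39] F [-0.69  1.33  0.65] q [-11.33  18.89 115.66  -0.01  45.44  60.55] w 0.4048145958238532
force: [0.1, 0.7, 0.4]
force: [-1.1, 7.3, 1.1]
t 8.0 tcp [464.94 -83.88  67.93] box [ -3.57 100.78] F [-1.05  7.31  1.13] q [-11.69  19.02 115.46   0.15  45.6   60.11] w 0.6315216237584452
tool x [-0.  0. -1.] tool y dir deg -71.91039564480862
```

```bash
python3 -m creep '[{"translation":[0.06,-0.19,0],"delta_rot":[0,0,0]},{"translation":[0,0,0],"delta_rot":[0,0,0]}]'|grep -E "force"
python3 t.py|head -1
python3 -m creep '[{"translation":[-0.4,1.2,0],"delta_rot":[0,0,0]},{"translation":[-0.4,1.2,0],"delta_rot":[0,0,0]},{"translation":[0,0,3.5],"delta_rot":[0,0,0]},{"translation":[0,0,3.5],"delta_rot":[0,0,0]},{"translation":[0,0,0],"delta_rot":[0,0,0]}]'
python3 t.py|head -8
```

```text
force: [-1.3, 13.2, 2.7]
t 8.1667 tcp [464.94 -84.01  67.88] box [ -3.61 100.66] F [-1.31 13.2   2.68] q [-11.83  19.08 115.38   0.39  45.74  59.89] w 0.40641160359703893
time_s: 8.58
ee_pos: [462.0, -62.9, 143.7]
ee_rot: [149.1, 89.2, -12.7]
force: [0.9, -0.1, 0.8]
gripper_width: 0.4
t 8.5833 tcp [462.01 -62.88 143.67] box [  0.21 121.64] F [ 0.88 -0.13  0.82] q [ -9.13  12.6  111.13  -0.06  55.52  62.68] w 0.40005034557681673
tool x [ 0.01 -0.   -1.  ] tool y dir deg -71.78634539567814
back 28 world [ 582.45 -151.33] d cm [12.04 -8.84]
back 18 world [ 572.95 -154.45] d cm [11.09 -9.16]
front 28 world [ 417.15 -205.67] d cm [ -4.49 -14.28]
front 18 world [ 426.65 -202.55] d cm [ -3.54 -13.97]
left 28 world [463.26 -67.35] d cm [ 0.13 -0.45]
left 18 world [466.38 -76.85] d cm [ 0.44 -1.4 ]
```

```bash
python3 -m creep '[{"translation":[-1.15,-3.6,0],"delta_rot":[0,0,0]},{"translation":[-1.15,-3.6,0],"delta_rot":[0,0,0]},{"translation":[-1.15,-3.6,0],"delta_rot":[0,0,0]},{"translation":[-1.1,-3.5,0],"delta_rot":[0,0,0]},{"translation":[0,0,0],"delta_rot":[0,0,0]}]'
python3 -m creep '[{"translation":[0,0,0],"delta_rot":[0,0,0]},{"translation":[0,0,0],"delta_rot":[0,0,0]}]' >/dev/null
python3 t.py|head -2
```

```text
time_s: 9.0
ee_pos: [411.2, -210.4, 138.1]
ee_rot: [82.0, 89.8, -80.1]
force: [0.6, 0.4, 0.9]
gripper_width: 0.4
t 9.1667 tcp [ 412.35 -205.19  137.8 ] box [-91.41   1.96] F [-0.3   0.17  0.11] q [-27.89  12.86 111.78   0.01  55.36  43.98] w 0.8523996774688793
tool x [-0.  0. -1.] tool y dir deg -71.87070508533826
```

```bash
python3 -m creep '[{"translation":[0.3,0.1,-1.5],"delta_rot":[0,0,0]},{"translation":[0,0,-1.2],"delta_rot":[0,0,0]},{"translation":[0,0,-0.8],"delta_rot":[0,0,0]},{"translation":[0,0,-0.6],"delta_rot":[0,0,0]},{"translation":[0,0,-0.6],"delta_rot":[0,0,0]}]'
python3 -m creep '[{"translation":[0,0,-0.7],"delta_rot":[0,0,0]},{"translation":[0,0,-0.7],"delta_rot":[0,0,0]},{"translation":[0,0,-0.7],"delta_rot":[0,0,0]},{"translation":[0,0,-0.2],"delta_rot":[0,0,0]},{"translation":[0,0,0],"delta_rot":[0,0,0]}]'
python3 t.py|head -2
python3 -m creep '[{"translation":[0.3,0.1,0],"delta_rot":[0,0,0]},{"translation":[0.3,0.1,0],"delta_rot":[0,0,0]},{"translation":[0,0,0],"delta_rot":[0,0,0]}]'
python3 t.py|head -2
```

```text
time_s: 9.58
ee_pos: [415.8, -203.6, 90.8]
ee_rot: [-122.6, 90.0, 75.6]
force: [-1.0, 0.8, 3.3]
gripper_width: 0.3
time_s: 10.0
ee_pos: [414.8, -204.5, 67.1]
ee_rot: [-41.4, 89.9, 156.7]
force: [-0.8, -0.4, -0.2]
gripper_width: 0.7
t 10.0 tcp [ 414.79 -204.49   67.08] box [-88.87   1.86] F [-0.76 -0.43 -0.2 ] q [-27.66  18.37 116.74  -0.01  45.    44.2 ] w 0.7355659848847157
tool x [-0.  0. -1.] tool y dir deg -71.85692475114611
time_s: 10.25
ee_pos: [421.9, -202.6, 68.0]
ee_rot: [153.5, 90.0, -8.4]
force: [-0.8, -0.3, 0.1]
gripper_width: 0.3
t 10.25 tcp [ 421.93 -202.61   68.03] box [-81.5    1.41] F [-0.76 -0.27  0.13] q [-27.06  18.65 116.07   0.01  45.27  44.77] w 0.34454962304280107
tool x [ 0. -0. -1.] tool y dir deg -71.84087028589344
```

```bash
python3 -m creep '[{"translation":[0.2,0.06,0],"delta_rot":[0,0,0]},{"translation":[0.2,0.06,0],"delta_rot":[0,0,0]},{"translation":[0,0,0],"delta_rot":[0,0,0]}]'|grep -E "force"
python3 t.py|head -1
python3 -m creep '[{"translation":[0.2,0.06,0],"delta_rot":[0,0,0]},{"translation":[0,0,0],"delta_rot":[0,0,0]}]'|grep -E "force"
python3 -m creep '[{"translation":[0.2,0.06,0],"delta_rot":[0,0,0]},{"translation":[0,0,0],"delta_rot":[0,0,0]}]'|grep -E "force"
python3 t.py|head -2
```

```text
force: [-3.1, -2.0, -0.6]
t 10.5 tcp [ 425.17 -201.54   68.  ] box [-78.09   1.43] F [-3.1  -1.96 -0.63] q [-26.73  18.86 115.72  -0.06  45.46  45.12] w 0.2734664893435841
force: [-9.1, -6.2, 3.6]
force: [-14.6, -8.9, 7.8]
t 10.8333 tcp [ 425.27 -201.43   68.04] box [-77.97   1.5 ] F [-14.62  -8.86   7.77] q [-26.52  19.02 115.46  -0.46  45.94  45.48] w 0.4380001759137536
tool x [-0.01 -0.   -1.  ] tool y dir deg -71.67333066224948
```

Firm stop again. I retract and lift clear, then take a check image.

```bash
python3 -m creep '[{"translation":[-1.1,-0.36,0],"delta_rot":[0,0,0]},{"translation":[-1.4,-0.46,0],"delta_rot":[0,0,0]},{"translation":[0,0,3.5],"delta_rot":[0,0,0]},{"translation":[0,0,3.5],"delta_rot":[0,0,0]},{"translation":[-1,-2,3],"delta_rot":[0,0,0]}]'
python3 -m creep '[{"translation":[-1,-4,0],"delta_rot":[0,0,0]},{"translation":[-1,-4,0],"delta_rot":[0,0,0]},{"translation":[-1,-4,0],"delta_rot":[0,0,0]},{"translation":[-1,-4,0],"delta_rot":[0,0,0]},{"translation":[-1,-4,0],"delta_rot":[0,0,0]}]'
python3 -m creep '[{"translation":[-1,-4,0],"delta_rot":[0,0,0]},{"translation":[-1,-3,0],"delta_rot":[0,0,0]},{"translation":[0,0,0],"delta_rot":[0,0,0]},{"translation":[0,0,0],"delta_rot":[0,0,0]}]'
python3 - <<'E'
from workcell import optics
import cv2, numpy as np
from h import world
ims=[]
for n,(a,b,c,e) in dict(scene=(180,330,140,300),top=(110,260,295,455)).items():
    p,d=optics.grab_frame(n); ims.append(cv2.resize(p[a:b,c:e,::-1],(400,375)))
    if n=='top':
        W=world(d,optics.camera_params(n)); g=p.mean(2)
        cc=np.array([499.8,-178.5]); t=np.radians(18.2); B=np.array([[np.cos(t),-np.sin(t)],[np.sin(t),np.cos(t)]])
        q=(W[...,:2]-cc)@B; z=W[...,2]
        for nm,m in dict(front=(q[...,0]<-66)&(abs(q[...,1])<25)&(q[...,0]>-105),back=(q[...,0]>66)&(abs(q[...,1])<25)&(q[...,0]<105),left=(q[...,1]>96)&(abs(q[...,0])<25)&(q[...,1]<135),right=(q[...,1]<-96)&(abs(q[...,0])<25)&(q[...,1]>-135)).items():
            print(nm,'raised px outside',int((m&(z>35)&(d>0)).sum()),'of',int(m.sum()))
cv2.imwrite('pics/fin.png',np.hstack(ims))
E
python3 t.py|head -1
```

```text
time_s: 11.25
ee_pos: [395.2, -227.1, 169.8]
ee_rot: [-176.4, 89.8, 21.8]
force: [0.8, -1.0, 0.6]
gripper_width: 0.2
time_s: 11.67
ee_pos: [343.6, -430.5, 168.4]
ee_rot: [135.5, 89.9, -26.4]
force: [0.5, -0.5, 0.2]
gripper_width: 0.5
time_s: 12.0
ee_pos: [323.5, -499.7, 167.6]
ee_rot: [176.9, 89.9, 14.8]
force: [-0.2, 0.9, -0.3]
gripper_width: 0.7
front raised px outside 0 of 540
back raised px outside 0 of 319
left raised px outside 0 of 533
right raised px outside 0 of 152
t 12.1 tcp [ 324.32 -497.57  167.76] box [-266.36 -248.3 ] F [0.18 1.18 0.04] q [-58.04  22.46  92.34   0.06  65.24  13.8 ] w 0.28742951286539226
```

View pics/fin.png

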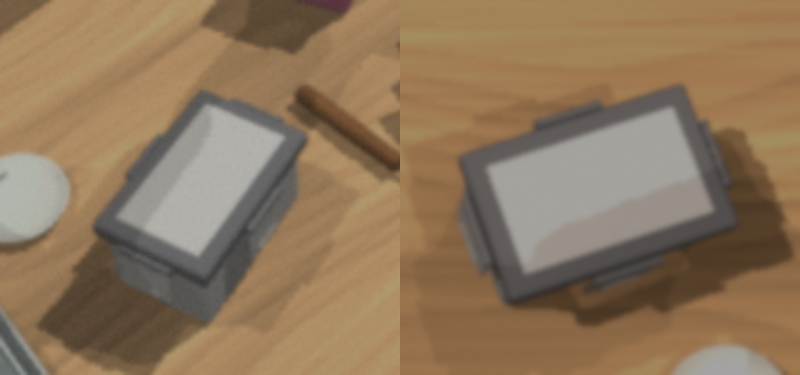

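All four look down. The left clip shows a visible face in the top view at (475,240), so I check its slope from depth.

```bash
python3 - <<'E'
from workcell import optics
import cv2, numpy as np
from h import world
cc=np.array([499.8,-178.5]); t=np.radians(18.2); B=np.array([[np.cos(t),-np.sin(t)],[np.sin(t),np.cos(t)]])
for n in ('top','scene'):
    p,d=optics.grab_frame(n); W=world(d,optics.camera_params(n)); q=(W[...,:2]-cc)@B; z=W[...,2]
    for nm,ax,sg,hd in (('left',1,1,89),('front',0,-1,59),('back',0,1,59),('right',1,-1,89)):
        D=sg*q[...,ax]-hd
        for lo in (40,50,60,70):
            m=(abs(q[...,1-ax])<20)&(z>lo)&(z<lo+10)&(D>-8)&(D<40)&(d>0)
            if m.sum()>5: print(n,nm,lo,int(m.sum()),'median D',np.median(D[m]).round(1),'95%',np.percentile(D[m],95).round(1))
E
```

```text
top left 40 24 median D 4.6 95% 5.4
top left 50 30 median D 3.3 95% 4.6
top left 60 27 median D 2.9 95% 3.4
top left 70 13 median D 2.6 95% 3.1
top front 40 13 median D 3.9 95% 4.4
top front 50 24 median D 2.9 95% 3.9
scene back 40 20 median D 4.2 95% 5.7
scene back 50 34 median D 3.6 95% 5.4
scene back 60 29 median D 3.2 95% 4.2
scene back 70 25 median D 3.2 95% 4.5
scene right 40 21 median D 6.3 95% 8.1
scene right 50 54 median D 5.5 95% 7.6
scene right 60 44 median D 4.4 95% 5.9
scene right 70 42 median D 3.6 95% 4.7
```

```bash
python3 -c "
from workcell import env; print(env.job_done())"
```

```text
the job is handed in; nothing more can be done
None
```

I flipped all four clips of the long box down with the closed fingers, in the order right, back, left, front. I then moved the arm clear and handed the job in at about 12 s of the 48 s allowed.

- **Contact:** each clip was pushed in until the force rose steeply against a firm stop, at about 12 to 20 N.
- **Cameras:** the final scene and top pictures show all four flaps against the tub, and nothing raised sticks out on any side.
- **Slope from depth:** it gave about 0.03 to 0.1 rad from vertical for each clip, below the 0.2 limit. The front clip's figure is the least certain because little of it was visible. The slopes are slightly above zero although the clips were pressed to their stops. I took that as blurred depth at the edges, not as clips left open.
- **Square box:** the arm was never sent near it. I did not take a separate close-up of it at the end.

The stops on the left and right sides were about 1.4 mm off centre from my measured box pose, which is within the camera calibration.

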